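# Test the bench's mushroom stop and restart

## Robot

A 6-joint arm with a two-finger parallel gripper is mounted at the origin on a cart in front of the work surface, level with it; the furniture and walls round the work are solid. World frame = base frame: x ahead of the robot, y to its left, z up, the work surface at z = 0. Lengths are in m, angles in degrees, forces in N, time in s.
With the tool pointing down it reaches from about 0.375 to 0.9 m from the base axis. Payload 3.1 kg.
Tool frame: the origin (TCP) lies at the very end of the fingers, on their centre line; the grasp point (between the pads) lies 19 mm behind it; z points along the fingers, y is the line along which they close (so a half turn about z gives the same grasp; the last joint's range is limited). The gripper opens to 87 mm and grips with 3 to 60 N. Pads are 19 mm wide; open, the fingers measure 117 mm over their backs; the gripper's body (75 mm by 190 mm) begins 51 mm behind the grasp point.
Start: joints at [-81.217, 30.224, 82.088, -0, 67.689, -10.227], TCP at [0.204, -0.591, 0.223] pointing down, gripper open.
Joint ranges: [-176.69, 176.69], [-43.24, 126.21], [12.49, 139.97], [-82, 262], [0, 151.66], [-163.58, 163.58]. Speed limits (degrees/s): [159.86, 159.86, 180, 180, 180, 180].

## Interface

Orientations are given as a 3x3 rotation matrix whose columns are the frame's x, y, z axes.
In Python, from rig import * gives the robot as it stands.
- The arm moves only by the tool jog_arm, never from a script. Its arguments are lists of equal length, an entry for each row: "delta_pos": the shift along the world's x, y, z in cm, a list of three; "turn": the turn about the world's z in degrees; "grip": the closure, from 0 (fully open) to 1 (shut). In form: {"delta_pos": [[x, y, z], ...], "turn": [turn, ...], "grip": [grip, ...]}. A call has 1 to 12 rows; each row is the pose to reach, as a shift and turn from the pose commanded when the call began; what a row does not reach only later rows make up. A row lasts 1/8 s, in which the tool goes at most 62.5 mm and 10.7 degrees, less where a joint would pass 70% of its speed; a pose out of reach is approached as far as the arm can. A call with a gripper value outside its range is refused whole. The fingers move at their own pace and stop on an object; the grip force is fixed at half the most. Time passes only in rows, so rows that repeat a pose let the fingers close. It gives the time, the measured TCP pose, the force, the opening and the grip force at its end, in the units of the state.
- read_state(): the state, without advancing time (a new reading comes with each control period).
- capture(name): name is "scene" or "top" or "wrist"; returns a dict with "color" (400x640x3 uint8, blue, green, red), "fovy" (degrees; the focal length in pixels is half the picture's height over the tangent of half this angle, whatever the lens; pixels are square), "cx", "cy" (the principal point, pixels), "camera_from_world" (4x4, takes a point from world to camera coordinates). Camera axes: x right, y up, looking along -z (the intrinsics and any distortion apply to the point x, -y, -z); pixel columns grow to the right and rows downward; lengths in m; the calibration is good to about 2 mm. The wrist camera is an equidistant fisheye: a pixel r from the principal point sees the ray r / f radians off the axis. A picture is of the moment at which its call begins. There is no depth.
- hand_in(): hands the job in; it is judged then, once.
The state is a dict: "time_s": time; "joint_positions": joint angles; "qvel": joint speeds; "tau": joint torques, N m; "position": TCP position; "tcp_rot": TCP orientation; "force": force on the tool from outside, world axes, zero at the start; "moment": the same for the moment, N m; "opening": opening from 0.0 (shut) to 1.0 (fully open); "grasp_force": force on a finger pad.
Only numpy, scipy, OpenCV 4.12 (cv2) and the standard library are available. Lean on these libraries where they do the work, as an engineer would, in place of code of your own. Each camera call takes 0.05 s, during which the arm holds its last target. There are 200 camera calls.

## Task

Test the machine stop on the carving bench: press the three-lobed mushroom head straight in until it latches, take the fingers off so that it stays in by itself, then push one of its lobes round clockwise (seen from above) with the fingertips until the latch lets go and the head springs back out. Only then press the button of the start box fully in and let it come back. Press and push gently without gripping the head hard, do not lift or shove the start box, keep clear of the lamp at the left, and leave the other things where they are.

Things in the scene. Friction and masses are not known exactly. Their poses are not given: they have to be found in the camera images.
- stop_station: Stop station screwed to the bench: grey square housing 96 x 96 x 50 mm carrying the mushroom stop head. Origin: centre of its underside, on the head's axis; z up; a stub of cable gland sticks out 16 mm on its +x side.
- stop_top (a point): Centre of the top of the mushroom head, on its vertical axis; 88 mm above the bench when out, about 79 mm when latched in. The head is a grey dome 56 mm across with three radial lobes 120 degrees apart. Press here, straight down.
- stop_lobe (a point): Point in one of the three lobes, on its middle line, 50 mm from the head's axis, at mid height; turns with the head. Lobes are alike, 16 mm wide, 16 mm high, ends 58 mm from the axis; undersides 18 mm above the housing when out, about 9 mm when latched. Shut fingertips fit from above into the open gap between two lobes, outside the dome, and can push a lobe round by its flank.
- stop_press (a joint): How far the head is pressed in, m: 0 out, about 0.0085 latched, 0.011 at the stop. It takes about 8 N to press. It must go in nearly to the stop to latch; when let go it then stays in. A spring pushes it out when unlatched.
- stop_twist (a joint): How far the head is twisted clockwise seen from above, rad: 0 at rest, 0.9 at the stop. Beyond about 0.65 the latch lets go and the head springs out by itself. A spring turns it back to 0; holding it twisted takes about 3 N at a lobe's end. It does not turn anticlockwise from 0.
- start_box: Loose portable start box, grey, 64 x 100 x 38 mm (0.6 to 1 kg) on rubber feet, with one round push button on top. Origin: centre of its underside.
- start_button_top (a point): Centre of the top of the start button's round cap, 32 mm across, on top of the start box; press straight down.
- start_button (a joint): How far the start button is pressed, m: 0 out, 0.006 fully in (4 N); it springs back.
- twin_lamp: Fixed desk lamp at the left of the bench, an obstacle. Its origin is no part of it; measured from there: the nearer black head hangs from x -190 to 0, y -40 to +75 mm, 260 to 330 mm above the bench; the other at x -50 to +100, y +130 to +290, 210 to 290 mm up; arched necks run from the heads to the round base at x +90, y -200 (radius 100 mm).
- taped_punch: Bystander: green taped punch, 122 mm long and 18 mm thick, lying on the bench. Origin: centre of its underside.
- block_d: Bystander: turned wooden offcut disc, 56 mm across and 32 mm high. Origin: centre of its underside.
- block_c: Bystander: small wooden offcut, 34 x 60 x 25 mm. Origin: centre of its underside.
- glue_pot: Bystander: small iron glue pot, 68 mm across and 66 mm high. Origin: centre of its underside.
- tape_spool: Bystander: spool of green tape lying flat, 53 mm across and 20 mm high. Origin: centre of its underside.
- dust_brush: Bystander: wooden bench brush, 207 mm long along its y, 46 mm high. Origin: centre of its underside.

How it is judged:
By the outcome, as a careful person would: the job done as asked, in the order asked, and still so for the second after the job is handed in, with the robot touching nothing.
It also fails if it takes over 61 s, if anything falls off the work surface, if the arm or the gripper's body presses on something with over 40 N, if the wrist force passes 120 N, or if a joint passes its speed limit or range.

## Working session

There is one attempt and no reset: what is moved stays moved. The work goes in short steps, Python scripts to look and compute and a tool call to move; the robot and the scene stay as the last step left them, time stands still between calls to the robot, and variables do not carry over. Pictures are saved under pics/ and viewed, at most 10 in all, crops included, and the job is handed in when it is done.

Besides the shell and the picture viewer there is one more tool, called after "Call:" as name(argument=value, ...), one argument or row to a line, values as JSON. jog_arm: Moves the arm, as the interface text tells. Its arguments: {"type":"object","properties":{"delta_pos":{"type":"array"},"turn":{"type":"array"},"grip":{"type":"array"}},"required":["delta_pos","turn","grip"]}

```bash
ls; mkdir -p pics; cat > h.py <<'E'
from rig import *
import numpy as np, cv2
def ray(c,u,v,fish=False):
    H=c["color"].shape[0]; f=H/2/np.tan(np.radians(c["fovy"]/2))
    x,y=u-c["cx"],v-c["cy"]
    if fish:
        r=np.hypot(x,y); t=r/f; d=np.array([np.sin(t)*x/max(r,1e-9),-np.sin(t)*y/max(r,1e-9),-np.cos(t)])
    else: d=np.array([x/f,-y/f,-1.])
    M=np.linalg.inv(c["camera_from_world"]); return M[:3,3],M[:3,:3]@d
def onplane(c,u,v,z,fish=False):
    o,d=ray(c,u,v,fish); return o+d*(z-o[2])/d[2]
def meet(a,b):
    (o,d),(p,e)=a,b; d=d/np.linalg.norm(d); e=e/np.linalg.norm(e)
    s=np.linalg.lstsq(np.c_[d,-e],p-o,rcond=None)[0]; A,B=o+s[0]*d,p+s[1]*e
    return (A+B)/2,np.linalg.norm(A-B)
E
python3 - <<'E'
from h import *
import pickle
C={n:capture(n) for n in("scene","top","wrist")}
pickle.dump(C,open("c0.pkl","wb"))
for n in C: cv2.imwrite(f"pics/{n}0.png",C[n]["color"]); print(n,C[n]["fovy"],C[n]["cx"],C[n]["cy"],[k for k in C[n]], np.linalg.inv(C[n]["camera_from_world"])[:3,3].round(3))
print(read_state())
E
```

```text
pics
scene 48.6857948453231 313.70048694728825 201.4031066144447 ['color', 'fovy', 'cx', 'cy', 'camera_from_world'] [-0.169  1.083  0.652]
top 57.015858645262206 322.1377883961008 208.51595318501992 ['color', 'fovy', 'cx', 'cy', 'camera_from_world'] [0.541 0.159 0.947]
wrist 65.70646984690485 313.3973922117206 195.4974799855295 ['color', 'fovy', 'cx', 'cy', 'camera_from_world'] [ 0.272 -0.567  0.383]
{'time_s': 0.15, 'joint_positions': array([-8.12174837e+01,  3.02680526e+01,  8.21379546e+01, -1.02428421e-03,
        6.76865096e+01, -1.02276065e+01]), 'qvel': array([-0.10292797, -0.16621686, -0.29285765, -0.02027801,  0.03525688,
       -0.00417957]), 'tau': array([ 7.52679516e-04, -4.40431881e+01, -1.76842654e+01,  6.33453950e-02,
        5.52398013e-02, -1.02076253e-04]), 'position': array([ 0.20352164, -0.59037126,  0.22179094]), 'tcp_rot': array([[ 9.45458861e-01,  3.25741420e-01, -2.62887278e-04],
       [ 3.25741413e-01, -9.45457558e-01,  1.59326450e-03],
       [ 2.70443475e-04, -1.59199931e-03, -9.99998696e-01]]), 'force': array([-0.2815482 , -0.18801851,  0.65334562]), 'moment': array([ 0.06479446, -0.01991996, -0.00686434]), 'grasp_force': 0.0, 'opening': 1.000159425940137}
```

View pics/scene0.png

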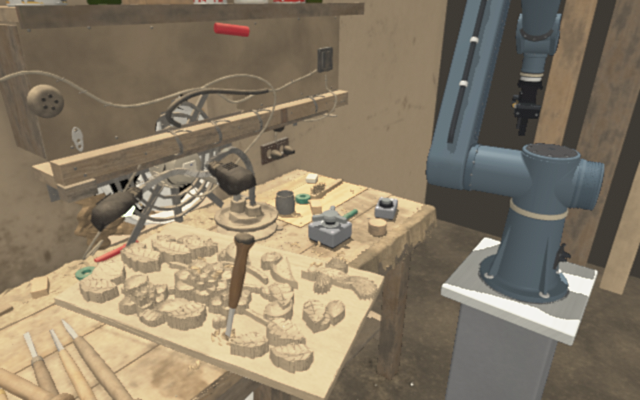

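View pics/top0.png

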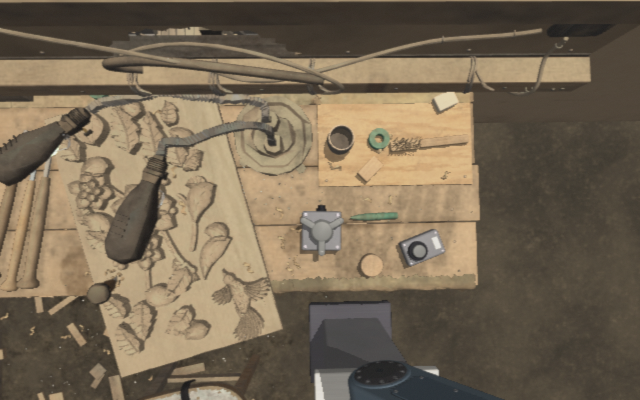

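Top view: the stop station is at about (321,231), the start box at (420,247) with its black button at (418,251), the wooden disc at (371,265) and the punch at (374,216). In the scene view the station is at about (330,228) and the start box at (386,208).

```bash
python3 - <<'E'
import pickle,cv2,numpy as np
C=pickle.load(open("c0.pkl","rb"))
a=cv2.resize(C["top"]["color"][195:285,290:450],None,fx=5,fy=5,interpolation=cv2.INTER_CUBIC)
b=cv2.resize(C["scene"]["color"][185:260,295:415],None,fx=6,fy=6,interpolation=cv2.INTER_CUBIC)
cv2.imwrite("pics/a.png",a);cv2.imwrite("pics/b.png",b)
E
```

```text
(no output)
```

View pics/a.png

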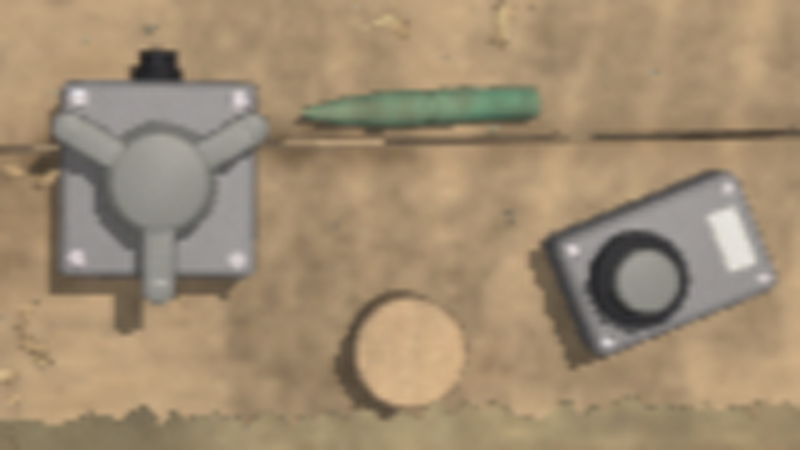

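View pics/b.png

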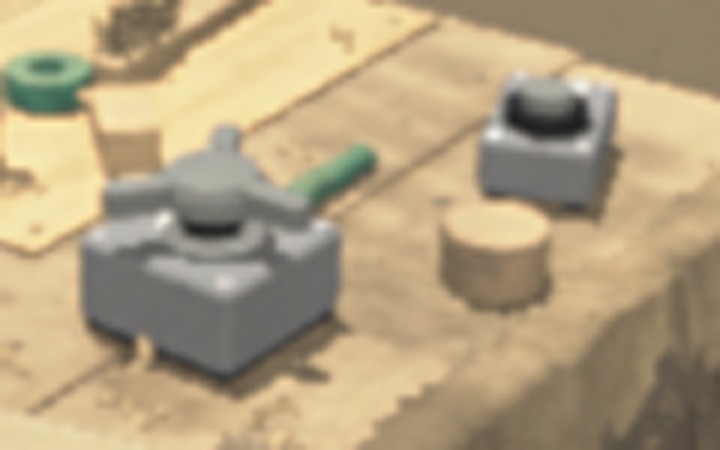

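Top crop: the dome is centred near (160,187), with lobe ends at (63,125), (262,123) and (159,297). The start cap (grey disc) is at (650,283). Scene crop: dome top at about (208,165), start cap at about (548,97).

```bash
python3 - <<'E'
from h import *; import pickle
C=pickle.load(open("c0.pkl","rb")); T,S=C["top"],C["scene"]
t=lambda u,v:(290+(u-2)/5,195+(v-2)/5); s=lambda u,v:(295+(u-2.5)/6,185+(v-2.5)/6)
print("dome meet",meet(ray(T,*t(160,187)),ray(S,*s(208,168))))
print("btn meet",meet(ray(T,*t(650,283)),ray(S,*s(548,97))))
print("dome pl",onplane(T,*t(160,187),.078))
L=[onplane(T,*t(*p),.076) for p in((63,125),(262,123),(159,297))]
print("lobes",np.array(L).round(4),"mean",np.mean(L,0))
# circle through lobe ends
A=np.array(L)[:,:2];x=np.linalg.lstsq(np.c_[2*A,np.ones(3)],(A**2).sum(1),rcond=None)[0];c=x[:2];print("circ",c,np.sqrt(x[2]+c@c),[np.degrees(np.arctan2(*(p-c)[::-1])).round(1) for p in A])
H=[onplane(T,*t(*p),.05) for p in((62,82),(258,82),(256,275),(60,275))];print("housing",np.mean(H,0),np.array(H).round(3))
B=[onplane(T,*t(*p),.038) for p in((545,240),(725,170),(778,283),(600,357))];print("box",np.mean(B,0),np.array(B).round(3))
print("btn pl .05",onplane(T,*t(650,283),.052), "disc",onplane(T,*t(410,351),.032), "lamp?")
for p in((545,108),(300,115)): print("punch",onplane(T,*t(*p),.009))
E
```

```text
dome meet (array([0.50996683, 0.13802856, 0.08563994]), np.float64(0.005314277455221117))
btn meet (array([ 0.45597655, -0.10164724,  0.05292686]), np.float64(0.00356958079270382))
dome pl [0.50754986 0.13622192 0.078     ]
lobes [[0.5377 0.1814 0.076 ]
 [0.5367 0.0872 0.076 ]
 [0.4556 0.1377 0.076 ]] mean [0.51001995 0.1354351  0.076     ]
circ [0.50996496 0.13459028] 0.05440803833740145 [np.float64(59.3), np.float64(-60.6), np.float64(176.7)]
housing [0.5106714 0.1358077 0.05     ] [[0.559 0.182 0.05 ]
 [0.557 0.087 0.05 ]
 [0.463 0.09  0.05 ]
 [0.465 0.185 0.05 ]]
box [ 0.46310646 -0.11348727  0.038     ] [[ 0.476 -0.055  0.038]
 [ 0.508 -0.146  0.038]
 [ 0.452 -0.171  0.038]
 [ 0.417 -0.081  0.038]]
btn pl .05 [ 0.45441099 -0.10301637  0.052     ] disc [0.42158603 0.01235517 0.032     ] lamp?
punch [ 0.54096724 -0.06385008  0.009     ]
punch [0.54001575 0.06212931 0.009     ]
```

Call:
jog_arm(
  delta_pos=[
    [5,6,0],
    [10,12,0],
    [15,18,0],
    [20,23,0],
    [24,28,0],
    [26,33,0],
    [27,38,0],
    [28,43,0],
    [29,48,0],
    [30,53,0],
    [30.6,58,0],
    [30.6,60,0],
  ],
  turn=[10,20,30,40,50,60,70,80,90,100,101,101],
  grip=[1,1,1,1,1,1,1,1,1,1,1,1],
)

```text
time_s: 1.65
position: [0.5093, 0.012, 0.2224]
tcp_rot: [[-0.503, 0.864, -0.001], [0.864, 0.503, 0.001], [0.001, -0.0, -1.0]]
force: [0.3, 0.3, -0.3]
opening: 0.007
grasp_force: 0.0
```

```bash
python3 - <<'E'
from h import *; import pickle
c=capture("wrist");pickle.dump(c,open("w1.pkl","wb"));cv2.imwrite("pics/w1.png",c["color"]);print(read_state()["position"])
E
```

```text
[0.50882911 0.01331547 0.22230664]
```

Call:
jog_arm(
  delta_pos=[
    [0,5,0],
    [0,10,0],
    [0,12.6,0],
    [0,12.6,0],
    [0,12.6,0],
  ],
  turn=[0,0,0,0,0],
  grip=[1,1,1,1,1],
)

```text
time_s: 2.33
position: [0.5096, 0.1341, 0.2224]
tcp_rot: [[-0.5, 0.866, -0.0], [0.866, 0.5, -0.001], [-0.0, -0.001, -1.0]]
force: [-0.6, -1.0, 0.1]
opening: 0.005
grasp_force: 0.0
```

```bash
python3 - <<'E'
from h import *; import pickle
c=capture("wrist");pickle.dump(c,open("w2.pkl","wb"));w=pickle.load(open("w1.pkl","rb"))
cv2.imwrite("pics/w12.png",cv2.resize(np.hstack([w["color"],c["color"]]),(800,250)));
cv2.imwrite("pics/w2.png",c["color"]);print(read_state()["position"])
E
```

```text
[0.50973715 0.13385281 0.22244875]
```

View pics/w1.png

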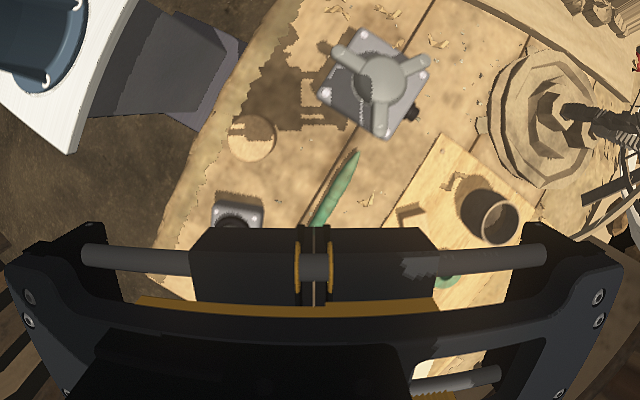

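View pics/w2.png

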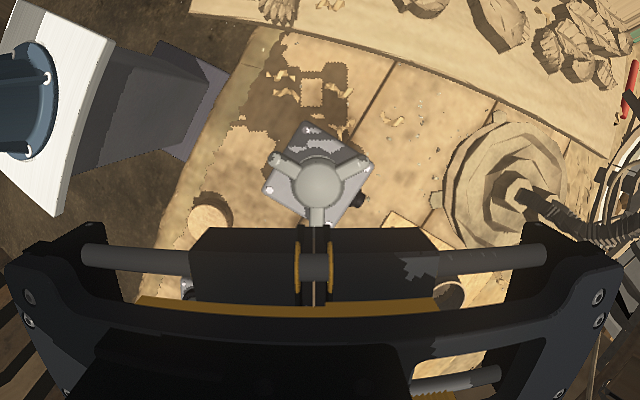

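In w1 the dome centre is at about (382,79), with lobe ends at (334,48), (428,61) and (383,134). In w2 the dome is at (318,184), with lobe ends at (274,159) and (367,159). The fingertips are dark, at about (313,230).

```bash
python3 - <<'E'
from h import *; import pickle
a,b=[pickle.load(open(f,"rb")) for f in("w1.pkl","w2.pkl")]; T=pickle.load(open("c0.pkl","rb"))["top"]
R=lambda c,u,v:ray(c,u,v,True)
print("dome",meet(R(a,382,79),R(b,318,184)))
print("lobeA",meet(R(a,334,48),R(b,274,159)));print("lobeB",meet(R(a,428,61),R(b,367,159)))
print("dome T/w2",meet(ray(T,321.6,232),R(b,318,184)))
for c,p in((a,((334,48),(428,61),(383,134))),):
  A=np.array([onplane(c,*q,.076,True)[:2] for q in p]);x=np.linalg.lstsq(np.c_[2*A,np.ones(3)],(A**2).sum(1),rcond=None)[0];print(A.round(4),x[:2],np.sqrt(x[2]+x[:2]@x[:2]))
for c in(a,b):
  # dome contour via saturation
  pass
E
```

```text
dome (array([0.51292098, 0.13825372, 0.0835302 ]), np.float64(0.0002036295422959674))
lobeA (array([0.46047084, 0.13921062, 0.08755232]), np.float64(0.004662318017043361))
lobeB (array([0.54432696, 0.18418833, 0.07600687]), np.float64(0.0013467850698627394))
dome T/w2 (array([0.50987788, 0.13835064, 0.09303513]), np.float64(0.004913306628779601))
[[0.4575 0.1417]
 [0.545  0.1842]
 [0.5437 0.0927]] [0.51295854 0.13892372] 0.05550556355850736
```

Call:
jog_arm(
  delta_pos=[
    [0.1,0.3,-4],
    [0.1,0.3,-8],
    [0.1,0.3,-11],
    [0.1,0.3,-12.5],
    [0.1,0.3,-12.8],
    [0.1,0.3,-13.0],
    [0.1,0.3,-13.2],
    [0.1,0.3,-13.4],
    [0.1,0.3,-13.6],
    [0.1,0.3,-13.8],
    [0.1,0.3,-13.8],
  ],
  turn=[0,0,0,0,0,0,0,0,0,0,0],
  grip=[1,1,1,1,1,1,1,1,1,1,1],
)

```text
time_s: 3.75
position: [0.511, 0.1382, 0.085]
tcp_rot: [[-0.5, 0.866, 0.001], [0.866, 0.5, 0.0], [-0.0, 0.001, -1.0]]
force: [-0.3, 0.1, 3.0]
opening: 0.006
grasp_force: 1.7
```

Call:
jog_arm(
  delta_pos=[
    [0,0,-0.1],
    [0,0,-0.2],
    [0,0,-0.3],
    [0,0,-0.4],
    [0,0,-0.5],
    [0,0,-0.6],
    [0,0,-0.7],
    [0,0,-0.7],
  ],
  turn=[0,0,0,0,0,0,0,0],
  grip=[1,1,1,1,1,1,1,1],
)

```text
time_s: 4.75
position: [0.5109, 0.1381, 0.0776]
tcp_rot: [[-0.5, 0.866, 0.001], [0.866, 0.5, 0.0], [-0.0, 0.0, -1.0]]
force: [0.8, -0.3, 5.1]
opening: 0.007
grasp_force: 2.1
```

Call:
jog_arm(
  delta_pos=[
    [0,0,-0.05],
    [0,0,-0.1],
    [0,0,-0.15],
    [0,0,-0.15],
  ],
  turn=[0,0,0,0],
  grip=[1,1,1,1],
)

```text
time_s: 5.25
position: [0.5111, 0.1382, 0.0768]
tcp_rot: [[-0.5, 0.866, 0.001], [0.866, 0.5, 0.0], [-0.001, 0.001, -1.0]]
force: [1.2, 0.3, 9.6]
opening: 0.008
grasp_force: 4.6
```

Call:
jog_arm(
  delta_pos=[
    [0,0,-0.05],
    [0,0,-0.1],
    [0,0,-0.1],
  ],
  turn=[0,0,0],
  grip=[1,1,1],
)

```text
time_s: 5.62
position: [0.5113, 0.1382, 0.0766]
tcp_rot: [[-0.5, 0.866, 0.002], [0.866, 0.5, 0.0], [-0.001, 0.002, -1.0]]
force: [-1.2, 0.4, 14.6]
opening: 0.004
grasp_force: 7.5
```

Call:
jog_arm(
  delta_pos=[
    [0,0,0.3],
    [0,0,0.8],
    [0,0,1.3],
    [0,0,3],
    [0,0,6],
    [0,0,6],
    [0,0,6],
  ],
  turn=[0,0,0,0,0,0,0],
  grip=[1,1,1,1,1,1,1],
)

```text
time_s: 6.5
position: [0.5098, 0.1381, 0.1344]
tcp_rot: [[-0.5, 0.866, -0.002], [0.866, 0.5, -0.0], [0.001, -0.001, -1.0]]
force: [0.3, 0.2, -0.2]
opening: 0.001
grasp_force: 0.0
```

```bash
python3 - <<'E'
from h import *
import pickle
s0=pickle.load(open("c0.pkl","rb"))["scene"]["color"];s=capture("scene")["color"]
k=lambda i:cv2.resize(i[200:260,300:365],None,fx=6,fy=6,interpolation=cv2.INTER_CUBIC)
cv2.imwrite("pics/p1.png",np.hstack([k(s0),k(s)]));print(read_state()["position"])
E
```

```text
[0.50960009 0.13802233 0.13411113]
```

View pics/p1.png

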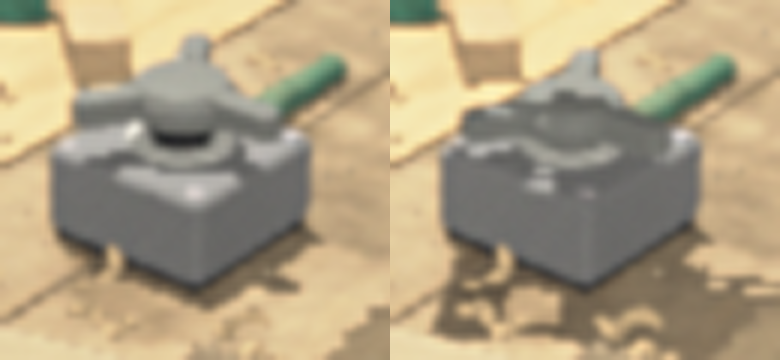

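The head sits lower in the right-hand view and stays there with the fingers away, so it has latched. Next I go into the gap between the +60° and -60° lobes, on the anticlockwise side of the -60° lobe.

Call:
jog_arm(
  delta_pos=[
    [3,-1.5,0],
    [5.5,-2.5,0],
    [5.5,-2.5,0],
    [5.5,-2.5,-3],
    [5.5,-2.5,-6],
    [5.5,-2.5,-7.35],
    [5.5,-2.5,-7.35],
    [5.5,-2.5,-7.35],
  ],
  turn=[0,0,0,0,0,0,0,0],
  grip=[1,1,1,1,1,1,1,1],
)

```text
time_s: 7.55
position: [0.566, 0.1133, 0.0623]
tcp_rot: [[-0.5, 0.866, 0.001], [0.866, 0.5, 0.0], [-0.001, 0.001, -1.0]]
force: [0.3, 0.7, 0.2]
opening: 0.007
grasp_force: 0.0
```

Call:
jog_arm(
  delta_pos=[
    [-0.5,-0.3,0],
    [-1.1,-0.65,0],
    [-1.4,-1.0,0],
    [-1.7,-1.35,0],
    [-2.05,-1.7,0],
    [-2.4,-2.0,0],
    [-2.8,-2.2,0],
    [-3.2,-2.45,0],
    [-3.2,-2.45,0],
  ],
  turn=[0,0,-5,-10,-15,-20,-25,-30,-30],
  grip=[1,1,1,1,1,1,1,1,1],
)

```text
time_s: 8.68
position: [0.5339, 0.0884, 0.0622]
tcp_rot: [[-0.001, 1.0, 0.002], [1.0, 0.001, 0.0], [0.0, 0.002, -1.0]]
force: [1.2, -0.3, 0.1]
opening: 0.006
grasp_force: 0.6
```

Call:
jog_arm(
  delta_pos=[
    [-0.45,-0.2,0],
    [-0.85,-0.3,0],
    [-1.3,-0.4,0],
    [-1.3,-0.4,0],
  ],
  turn=[-5,-10,-15,-15],
  grip=[1,1,1,1],
)

```text
time_s: 9.18
position: [0.5217, 0.0843, 0.0622]
tcp_rot: [[0.257, 0.967, 0.003], [0.967, -0.257, -0.0], [0.0, 0.003, -1.0]]
force: [2.1, -0.8, 1.9]
opening: 0.005
grasp_force: 1.2
```

```bash
python3 - <<'E'
from h import *
import pickle
s0=pickle.load(open("c0.pkl","rb"));s=capture("scene")["color"];t=capture("top")["color"]
k=lambda i:cv2.resize(i[200:260,300:365],None,fx=6,fy=6,interpolation=cv2.INTER_CUBIC)
cv2.imwrite("pics/p2.png",np.hstack([k(s),cv2.resize(t[200:260,290:355],None,fx=6,fy=6,interpolation=cv2.INTER_CUBIC)]));print(read_state()["force"])
E
```

```text
[ 2.6146751  -0.06796253  1.80770357]
```

View pics/p2.png

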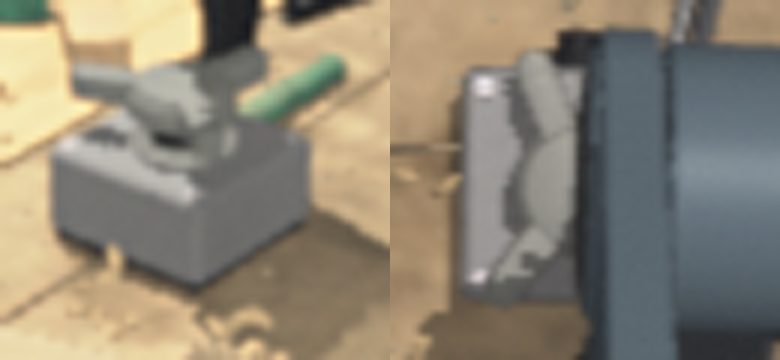

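The head has turned clockwise and stands high again, so it has sprung out. I follow it back round, then lift out.

Call:
jog_arm(
  delta_pos=[
    [0.85,0.25,0],
    [1.7,0.6,0],
    [2.45,1.15,0],
    [3.1,1.85,0],
    [3.9,2.5,0],
    [4.5,2.85,0],
    [4.5,2.85,0],
    [4.5,2.85,4],
    [4.5,2.85,9],
    [4.5,2.85,9],
    [4.5,2.85,9],
  ],
  turn=[10,20,30,40,45,45,45,45,45,45,45],
  grip=[1,1,1,1,1,1,1,1,1,1,1],
)

```text
time_s: 10.65
position: [0.5646, 0.1129, 0.1512]
tcp_rot: [[-0.5, 0.866, -0.001], [0.866, 0.5, -0.0], [0.001, -0.001, -1.0]]
force: [-0.9, 0.6, -1.2]
opening: 0.007
grasp_force: 0.0
```

```bash
python3 - <<'E'
from h import *
import pickle
s0=pickle.load(open("c0.pkl","rb"))["scene"]["color"];c=capture("scene");s=c["color"]
k=lambda i:cv2.resize(i[200:260,300:365],None,fx=6,fy=6,interpolation=cv2.INTER_CUBIC)
cv2.imwrite("pics/p3.png",np.hstack([k(s0),k(s)]));st=read_state();print(st["position"],st["force"],st["tcp_rot"][:,0])
E
```

```text
[0.56417793 0.11295767 0.15047522] [-0.50286396  0.45919852 -0.43301668] [-0.4997898   0.86614549  0.00146633]
```

View pics/p3.png

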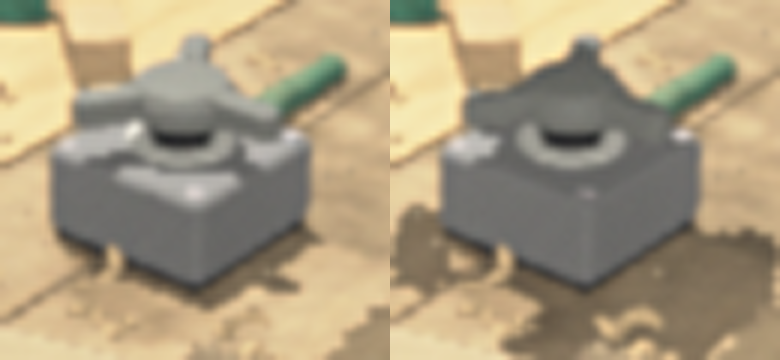

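The head is out and back at rest. Next is the start button.

Call:
jog_arm(
  delta_pos=[
    [-2,-5,0],
    [-4,-10,0],
    [-7,-15,0],
    [-10,-19,0],
    [-11,-21.5,0],
    [-11,-21.5,-3],
    [-11,-21.5,-6],
    [-11,-21.5,-8],
    [-11,-21.5,-8.7],
    [-11,-21.5,-9],
    [-11,-21.5,-9.2],
    [-11,-21.5,-9.2],
  ],
  turn=[0,0,0,0,0,0,0,0,0,0,0,0],
  grip=[1,1,1,1,1,1,1,1,1,1,1,1],
)

```text
time_s: 12.2
position: [0.4555, -0.1018, 0.06]
tcp_rot: [[-0.5, 0.866, 0.0], [0.866, 0.5, -0.0], [-0.0, -0.0, -1.0]]
force: [-0.8, 0.3, 0.8]
opening: 0.006
grasp_force: 0.6
```

Call:
jog_arm(
  delta_pos=[
    [0,0,-0.1],
    [0,0,-0.2],
    [0,0,-0.3],
    [0,0,-0.3],
  ],
  turn=[0,0,0,0],
  grip=[1,1,1,1],
)

```text
time_s: 12.7
position: [0.4556, -0.1018, 0.0566]
tcp_rot: [[-0.5, 0.866, 0.0], [0.866, 0.5, 0.0], [-0.0, 0.0, -1.0]]
force: [-1.0, 0.9, 2.8]
opening: 0.005
grasp_force: 1.4
```

Call:
jog_arm(
  delta_pos=[
    [0,0,-0.1],
    [0,0,-0.2],
    [0,0,-0.3],
    [0,0,-0.3],
  ],
  turn=[0,0,0,0],
  grip=[1,1,1,1],
)

```text
time_s: 13.2
position: [0.4556, -0.1019, 0.0542]
tcp_rot: [[-0.5, 0.866, 0.0], [0.866, 0.5, -0.0], [-0.0, 0.0, -1.0]]
force: [-2.5, 2.2, 10.1]
opening: 0.005
grasp_force: 5.4
```

Call:
jog_arm(
  delta_pos=[
    [0,0,-0.05],
    [0,0,-0.05],
    [0,0,0.3],
    [0,0,0.8],
    [0,0,2],
    [0,0,6],
    [0,0,12],
    [0,0,12],
    [0,0,12],
    [0,0,12],
  ],
  turn=[0,0,0,0,0,0,0,0,0,0],
  grip=[1,1,1,1,1,1,1,1,1,1],
)

```text
time_s: 14.45
position: [0.4546, -0.1014, 0.1723]
tcp_rot: [[-0.5, 0.866, -0.003], [0.866, 0.5, 0.001], [0.003, -0.002, -1.0]]
force: [0.2, -0.6, -0.2]
opening: 0.007
grasp_force: 0.0
```

```bash
python3 - <<'E'
from h import *
import pickle
s0=pickle.load(open("c0.pkl","rb"))["scene"]["color"];s=capture("scene")["color"]
k=lambda i:cv2.resize(i[190:260,300:410],None,fx=3.6,fy=3.6,interpolation=cv2.INTER_CUBIC)
cv2.imwrite("pics/p4.png",np.hstack([k(s0),k(s)]))
E
```

```text
(no output)
```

View pics/p4.png

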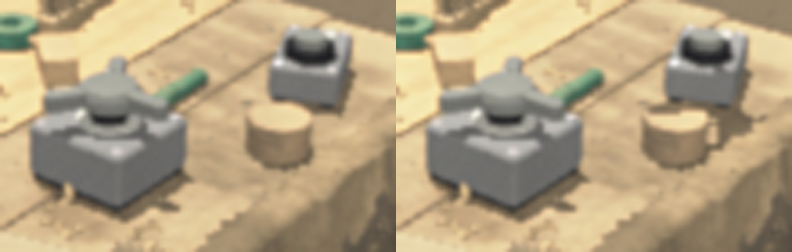

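The head is out, the button is out and the start box hasn't moved.

```bash
python3 -c "
from rig import *
print(hand_in())"
```

```text
the job is handed in; nothing more can be done
None
```

The job is handed in: the stop head was pressed until it latched, stayed in by itself, and sprang back out when a lobe was pushed clockwise; then the start button was pressed to its stop and released, and the last picture shows the start box, punch and wooden disc where they were.

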